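# Close the light source: filter drawer home, window cover snapped on and held

### The job

First push the open filter drawer of the microscope's light source fully home until it clicks into its detent. Then pick up the loose cover by its orange rib, put it over the window socket on top of the light source and press it down until it snaps fully home, and finish while still pressing down on it with about 12 N, fingers on the cover. Leave the bottle, the jar and the slide box where they stand.

Things in the scene. Friction and masses are not known exactly. Their poses are not given: they have to be found in the camera images.
- light_source: cream box 170 x 200 x 85 mm (x, y, z), fixed to the bench. Origin: centre of its underside; its front (drawer side) faces its -x. On its flat top stands the window socket: an aluminium plinth 72 x 48 mm (x, y), 20 mm high, top edges rounded 3 mm, its axis 30 mm in front of the box's centre and 65 mm behind the drawer's outer face when home.
- filter_drawer (a joint): how far the black filter drawer in the front of the light source is open, m: 0 = home, 0.065 = full travel. It slides along the light source's x axis (push towards +x to close), with about 1 N of friction; in about the last 8 mm a sprung detent resists with up to about 6 N more, then pulls the drawer home over the last 3 mm.
- drawer_front (a point): centre of the outer face of the drawer's black front panel (panel 100 mm wide, 46 mm high, upright, standing from 24 to 70 mm above the bench; the point is 47 mm above the bench). Axes as the light source's: the face looks to -x.
- cover: loose snap cover, 90 g: ivory cap 82 x 65 mm (x, y), 22 mm high, open below, with an orange rib along its x axis on top (60 long, 14 wide, 20 mm high). Origin: centre of its lower rim, z up. Inside 76 x 59 mm, 18 mm deep; a bead inside each long wall leaves 52 mm, so 2 mm of play all round on the plinth. Fits either way round (half a turn). Stands rim down on the bench at the start.
- cover_grip (a point): centre of the cover's orange rib, 32 mm above the cover's rim; axes as the cover's. Flat cap top on both sides of the rib 10 mm below this point: fingertips closed on the rib may rest and press there.
- seat (a point): where the cover's origin lies when snapped home: on the socket's axis, 89 mm above the bench, axes as the light source's (cover's x along x). Its beads meet two sprung steel bars about 11 mm above this; the push peaks at 9 to 19 N some 7 to 9 mm above, then suddenly drops below zero (the bars pull the cover down by up to 6 N), is near zero at the seat, and rises again on the gasket.
- gasket: black rubber frame 60 x 36 mm on top of the plinth, its top 107 mm above the bench; the inside of the cover lands on it when home, so it carries the push. Origin: centre of its underside, 105 mm above the bench.
- reagent_bottle: amber bottle, 48 mm diameter, 100 mm high, loose; origin at the centre of its underside. Leave it where it stands.
- specimen_jar: white jar with red cap, 60 mm diameter, 65 mm high, loose; origin at the centre of its underside. Leave it where it stands.
- slide_box: blue closed slide box, 95 x 85 x 34 mm (x, y, z), loose; origin at the centre of its underside. Leave it where it stands.

How it is judged:
On the way, in this order (a step that is already met when the one before it is completed fails the run):
1. the filter drawer is home in its detent while the cover is still off the socket (value of joint filter_drawer below 0.0025 m and distance between cover and seat above 0.05 m), for 0.2 s.
2. the cover is snapped fully home on the socket, drawer still home (horizontal distance between cover and seat below 0.004 m and z of cover in the frame of seat between -0.003 and 0.002 m and angle between the z axis of cover and the z axis of light_source, either way round below 0.06 rad and angle between the x axis of cover and the x axis of light_source, either way round below 0.12 rad and value of joint filter_drawer below 0.0025 m), for 0.2 s.
At the end, for the whole second after the job is handed in: The drawer is within 2.5 mm of home; the cover is on the socket within 4 mm sideways, 2 mm in height, 0.06 rad of level and 0.12 rad of square (either way round), at rest, with the fingers on it, and it is pressed onto the gasket with 5 to 40 N all through the last second (all of step 2 and contact force between cover and gasket between 5 and 40 N and contact force between the fingers and cover above 3 N and linear speed of cover below 0.02 m/s); the arm keeps its last pose, push and grip.
It fails at once if the reagent bottle is moved more than 20 mm or tipped (distance of reagent_bottle from where it was at the start of the episode above 0.02 m or angle between reagent_bottle's own z axis and vertical above 0.3 rad).
It fails at once if the specimen jar is moved more than 20 mm or tipped (distance of specimen_jar from where it was at the start of the episode above 0.02 m or angle between specimen_jar's own z axis and vertical above 0.3 rad).
It fails at once if the slide box is moved more than 20 mm or tipped (distance of slide_box from where it was at the start of the episode above 0.02 m or angle between slide_box's own z axis and vertical above 0.3 rad).
It also fails if it takes over 61 s, if anything falls off the work surface, if the arm or the gripper's body presses on something with over 40 N, if the wrist force passes 120 N, or if a joint passes its speed limit or range.

### The arm

A 6-joint arm with a two-finger parallel gripper is mounted at the origin on the work surface. World frame = base frame: x ahead of the robot, y to its left, z up, the work surface at z = 0. Lengths are in m, angles in rad, forces in N, time in s.
With the tool pointing down it reaches from about 0.25 to 0.775 m from the base axis. Payload 8.9 kg.
Tool frame: the origin (TCP) lies between the finger pads; the fingertips stand 8 mm ahead of it and the grasp point (between the pads) lies 11 mm behind it; z points along the fingers, y is the direction in which the jaws open and shut (so a half turn about z gives the same grasp; the last joint's range is limited). The gripper opens to 85 mm and grips with 20 to 120 N. Pads are 22 mm wide; open, the fingers measure 114 mm over their backs; the gripper's body (76 mm by 85 mm) begins 54 mm behind the grasp point. The pads swing forward as they close: fully open they stand 13 mm farther back than shut.
Start: joints at [-1.243, 0.291, -0.153, 1.127, 0, 1.431], TCP at [0.236, -0.469, 0.239] pointing down, gripper open.
Joint ranges: [-2.52, 2.52], [-0.91, 1.74], [-1.3, 1.37], [-1.96, 2.02], [-1.52, 1.47], [-3.14, 3.14]. Speed limits (rad/s): [2.22, 2.22, 2.79, 3.14, 3.14, 3.14].

### API

Orientations are given as a rotation vector (axis times angle).
In Python, from plant import bot gives the robot as it stands.
- The arm moves only by the tool step_arm, never from a script. Its argument "moves" is a list of rows, each a list of 6 numbers: the shift along the tool's x, y, z in cm, then the turn, a rotation vector about the tool's x, y, z in rad. In form: [[tx, ty, tz, wx, wy, wz], ...]. A call has 1 to 8 rows; each row shifts and turns the commanded pose from where the row before left it, along the tool's axes as they then stand; what a row does not reach is not made up. A row lasts 1/12 s, in which the tool goes at most 41.7 mm and 7.16 degrees, less where a joint would pass 70% of its speed; a pose out of reach is approached as far as the arm can. A call is refused whole if a number of a shift passes 4.17 or a number of a turn 0.125, either way. A call with a gripper value outside its range is refused whole. "claw" is the opening, from -1 (shut) to 1 (fully open), set as the call begins (left out, the last holds). The fingers move at their own pace and stop on an object; "squeeze" is the grip in N (left out, the last holds). Time passes only in rows, so rows that do not move let the fingers close. It gives the time, the measured TCP pose, the force and the opening at its end, in the units of the state.
- bot.state(): the state, without advancing time (a new reading comes with each control period).
- bot.capture(name): name is "scene" or "side" or "wrist"; returns the picture (420x560x3 uint8, red, green, blue); there is no depth.
- bot.get_calibration(name): a dict with "K" (3x3 intrinsics, pixels), "k1" (the pictures are not rectified: a ray, as slopes to the right and down, at radius r is drawn at 1 + k1 r^2 times it, then the intrinsics apply), "R" (3x3) and "t" (3): a world point X has camera coordinates R X + t; the wrist camera has in their place "T_tool_cam" (4x4, takes a point from camera to tool coordinates, whose origin is the TCP and whose axes are the flange's). Camera axes: x right, y down, z forward; pixel columns grow to the right and rows downward; lengths in m; the calibration is good to about 2 mm. A picture is of the moment at which its call begins: read the wrist's pose just before it. get_calibration takes no time and is no camera call.
- bot.finish_job(): hands the job in, once; it reports no verdict.
The state is a dict: "time_s": time; "qpos": joint angles; "qd": joint speeds; "joint_efforts": joint torques, N m; "ee_pos": TCP position; "tcp_rot": TCP orientation; "force": force on the tool from outside, world axes, zero at the start; "wrist_torque": the same for the moment, N m; "width": finger opening in m.
Only numpy, scipy, OpenCV 4.12 (cv2) and the standard library are available. Lean on these libraries where they do the work, as an engineer would, in place of code of your own. Each camera call takes 0.05 s, during which the arm holds its last target. There are 200 camera calls.

## Working session

There is one attempt and no reset: what is moved stays moved. The work goes in short steps, Python scripts to look and compute and a tool call to move; the robot and the scene stay as the last step left them, time stands still between calls to the robot, and variables do not carry over. Pictures are saved under pics/ and viewed, about 8 in all and at most 12, crops included, and the job is handed in when it is done.

Besides the shell and the picture viewer there is one more tool, called after "Emit:" in YAML: its name, and indented under it one key for each argument. step_arm: Moves the arm, as the interface text tells. Its arguments: {"type":"object","properties":{"moves":{"type":"array","items":{"type":"array","items":{"type":"number"}}},"claw":{"type":"number"},"squeeze":{"type":"number"}},"required":["moves"]}

```bash
ls; mkdir -p pics; python3 - <<'E'
from plant import bot
import cv2,numpy as np
s=bot.state();print({k:np.round(v,3).tolist() for k,v in s.items()})
for n in["scene","side","wrist"]:
    im=bot.capture(n);cv2.imwrite(f"pics/{n}0.png",im[:,:,::-1])
    c=bot.get_calibration(n);print(n,{k:np.round(v,4).tolist() for k,v in c.items()})
a=[cv2.imread(f"pics/{n}0.png") for n in["scene","side"]]
E
```

```text
pics
{'time_s': 0.0, 'qpos': [-1.243, 0.291, -0.154, 1.127, 0.0, 1.431], 'qd': [-0.0, 0.0, 0.0, -0.0, -0.0, 0.0], 'joint_efforts': [0.003, -53.715, 33.137, 0.016, -0.0, 0.0], 'ee_pos': [0.236, -0.468, 0.239], 'tcp_rot': [-3.055, -0.726, 0.0], 'force': [0.483, 0.621, 0.613], 'wrist_torque': [-0.032, 0.065, -0.03], 'width': 0.086}
scene {'K': [[514.2281, 0.0, 278.1659], [0.0, 514.2281, 215.8051], [0.0, 0.0, 1.0]], 'k1': -0.1741, 'R': [[0.6998, 0.7143, -0.0116], [0.5112, -0.5121, -0.6902], [-0.499, 0.4771, -0.7235]], 't': [-0.3898, -0.2145, 1.7908]}
side {'K': [[480.6127, 0.0, 271.9352], [0.0, 480.6127, 202.1034], [0.0, 0.0, 1.0]], 'k1': -0.1371, 'R': [[-0.8927, -0.4506, -0.0055], [-0.32, 0.6425, -0.6963], [0.3173, -0.6198, -0.7177]], 't': [0.4762, 0.2394, 1.2233]}
wrist {'K': [[329.1215, 0.0, 283.1411], [0.0, 329.1215, 211.5669], [0.0, 0.0, 1.0]], 'k1': -0.0643, 'T_tool_cam': [[-0.0004, -0.9581, -0.2863, 0.0734], [1.0, -0.0006, 0.0007, 0.0002], [-0.0008, -0.2863, 0.9581, -0.1345], [0.0, 0.0, 0.0, 1.0]]}
```

View pics/scene0.png

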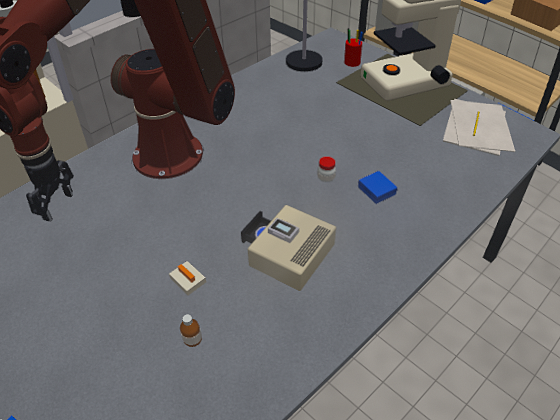

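View pics/side0.png

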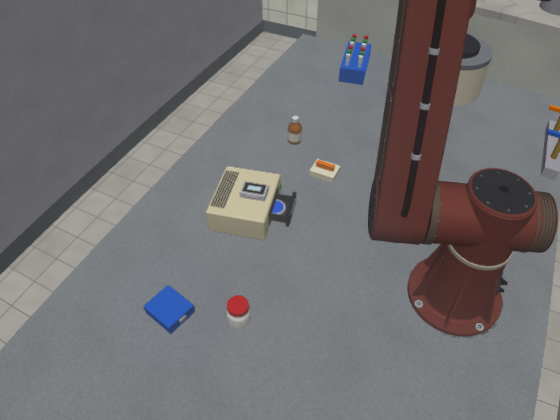

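```bash
cat > h.py <<'E'
import cv2,numpy as np
from plant import bot
from scipy.spatial.transform import Rotation as Ro
def camRt(n,s=None):
    c=bot.get_calibration(n)
    if n!="wrist": return c,np.array(c["R"]),np.array(c["t"])
    T=np.eye(4);T[:3,:3]=Ro.from_rotvec(s["tcp_rot"]).as_matrix();T[:3,3]=s["ee_pos"]
    W=np.linalg.inv(T@np.array(c["T_tool_cam"]));return c,W[:3,:3],W[:3,3]
def dist(k): return np.array([k,0,0,0,0.])
def cast(n,px,z,s=None):
    c,R,t=camRt(n,s)
    u=cv2.undistortPoints(np.array(px,float).reshape(-1,1,2),np.array(c["K"]),dist(c["k1"])).reshape(-1,2)
    d=np.c_[u,np.ones(len(u))]@R; o=-R.T@t
    return o+d*((z-o[2])/d[:,2])[:,None]
def proj(n,X,s=None):
    c,R,t=camRt(n,s)
    return cv2.projectPoints(np.array(X,float).reshape(-1,1,3),cv2.Rodrigues(R)[0],t,np.array(c["K"]),dist(c["k1"]))[0].reshape(-1,2)
def big(m):
    cs,_=cv2.findContours(m.astype(np.uint8),cv2.RETR_EXTERNAL,cv2.CHAIN_APPROX_NONE)
    return max(cs,key=cv2.contourArea)
E
python3 - <<'E'
from h import *
for n,bx,cb in[("scene",(225,185,120,115),(160,250,60,55)),("side",(195,155,120,90),(295,150,60,40))]:
    im=cv2.imread(f"pics/{n}0.png")
    x,y,w,h=cb;hs=cv2.cvtColor(im[y:y+h,x:x+w],cv2.COLOR_BGR2HSV)
    m=(hs[...,0]<16)&(hs[...,1]>170)&(hs[...,2]>110)
    k=big(m).reshape(-1,2)+[x,y];P=cast(n,k,0.040)[:,:2].astype(np.float32)
    print(n,"rib",cv2.minAreaRect(P),k.mean(0))
    x,y,w,h=bx
    if n=="scene":A=cv2.resize(im[y:y+h,x:x+w],None,fx=5,fy=5,interpolation=cv2.INTER_CUBIC)
    else:B=cv2.resize(im[y:y+h,x:x+w],None,fx=5,fy=5,interpolation=cv2.INTER_CUBIC)
cv2.imwrite("pics/c1.png",A);cv2.imwrite("pics/c2.png",B)
E
```

```text
scene rib ((0.48802298307418823, -0.2823546826839447), (0.012213421054184437, 0.06416808813810349), 88.2720947265625) [186.13888889 271.88888889]
side rib ((0.4840644598007202, -0.27307963371276855), (0.05677873641252518, 0.024784741923213005), 1.1147210597991943) [324.79487179 164.66666667]
```

View pics/c1.png

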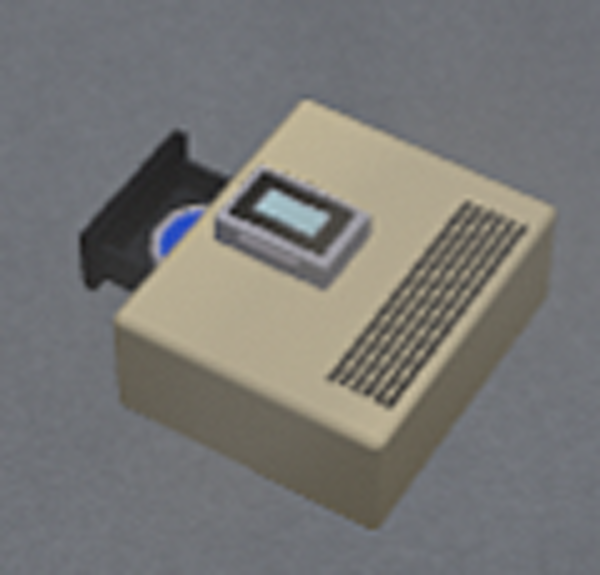

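View pics/c2.png

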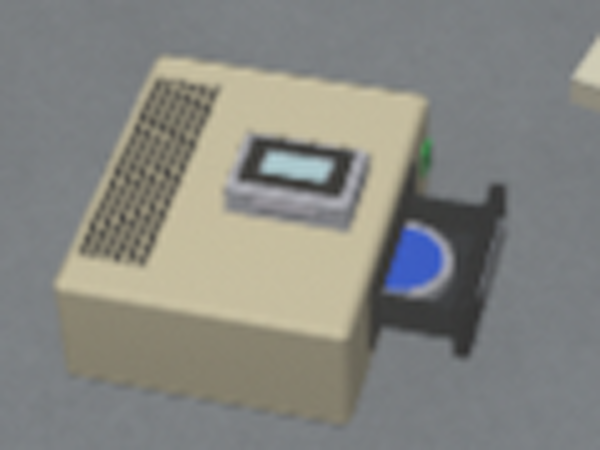

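```bash
python3 - <<'E'
from h import *
def rec(n,c,o,z):
    p=np.array(c)/5-.4+o; P=cast(n,p,z)[:,:2]; r=cv2.minAreaRect(P.astype(np.float32)); print(n,np.round(P,4).tolist(),r,P.mean(0))
rec("scene",[(308,100),(555,210),(378,445),(118,322)],(225,185),.085)
rec("side",[(160,58),(428,100),(347,338),(57,288)],(195,155),.085)
# drawer panel top edge z=.07
rec("scene",[(182,132),(188,137),(90,235),(82,230)],(225,185),.07)
rec("side",[(492,187),(505,185),(470,338),(456,336)],(195,155),.07)
for n,b,cs in[("scene",(300,140,60,50),"jar"),("side",(215,285,50,50),"jar"),("scene",(350,165,60,45),"box"),("side",(135,280,70,60),"box")]:
    im=cv2.imread(f"pics/{n}0.png");x,y,w,h=b;hs=cv2.cvtColor(im[y:y+h,x:x+w],cv2.COLOR_BGR2HSV)
    H=hs[...,0];S=hs[...,1]
    m=((H<10)|(H>170))&(S>150) if cs=="jar" else (H>105)&(H<130)&(S>150)
    k=big(m).reshape(-1,2)+[x,y];print(n,cs,cast(n,[k.mean(0)],.06 if cs=="jar" else .03))
print("bottle cap",cast("scene",[(187,320)],.1),cast("side",[(295,120)],.1))
E
```

```text
scene [[0.5307, 0.0598], [0.6894, 0.096], [0.7333, -0.0919], [0.5774, -0.1311]] ((0.6331062912940979, -0.016337931156158447), (0.16275735199451447, 0.19660191237926483), 13.726593017578125) [ 0.63270028 -0.01679935]
side [[0.7294, -0.0858], [0.5682, -0.124], [0.5242, 0.0645], [0.6836, 0.1031]] ((0.6263938546180725, -0.01032613217830658), (0.16572481393814087, 0.1943439543247223), 13.338327407836914) [ 0.62636219 -0.01053715]
scene [[0.4868, -0.0], [0.4922, -0.0003], [0.5091, -0.0917], [0.5031, -0.0924]] ((0.49757665395736694, -0.045909348875284195), (0.006037363316863775, 0.09419197589159012), 10.461127281188965) [ 0.49779983 -0.04608661]
side [[0.5095, -0.0885], [0.5034, -0.0933], [0.4707, 0.0229], [0.4781, 0.0249]] ((0.4906374514102936, -0.03423655778169632), (0.007743285037577152, 0.1207185685634613), 15.60275650024414) [ 0.49042309 -0.03350567]
scene jar [[0.47101737 0.30524785 0.06      ]]
side jar [[0.4705804  0.30845441 0.06      ]]
scene box [[0.63867653 0.3603389  0.03      ]]
side box [[0.63050247 0.37800117 0.03      ]]
bottle cap [[ 0.64796937 -0.39130644  0.1       ]] [[ 0.63459396 -0.3708543   0.1       ]]
```

Emit:
step_arm:
  moves:
    - [3.9,-0.7,0,0,0,0]
    - [3.9,-0.7,0,0,0,0]
    - [3.9,-0.7,0,0,0,0]
    - [3.9,-0.7,0,0,0,0]
    - [3.9,-0.7,0,0,0,0]
    - [3.9,-0.7,0,0,0,0]
    - [3.9,-0.7,0,0,0,0]
    - [3.9,-0.7,0,0,0,0]
  claw: 1

```text
time_s: 0.82
ee_pos: [0.4909, -0.2768, 0.2392]
tcp_rot: [-3.056, -0.727, 0.0]
force: [-0.2, -1.1, 0.7]
width: 0.0852
```

Emit:
step_arm:
  moves:
    - [0,0,0,0,0,0.115]
    - [0,0,0,0,0,0.115]
    - [0,0,0,0,0,0]
    - [0,0,0,0,0,0]
    - [0,0,0,0,0,0]

```text
time_s: 1.23
ee_pos: [0.4894, -0.2786, 0.2392]
tcp_rot: [-3.119, -0.376, 0.0]
force: [-0.3, -0.7, 1.4]
width: 0.0854
```

```bash
python3 - <<'E'
from h import *
s=bot.state();im=bot.capture("wrist")[:,:,::-1].copy();cv2.imwrite("pics/w1.png",im)
np.save("s1.npy",s,allow_pickle=True)
print({k:np.round(s[k],4).tolist() for k in("ee_pos","tcp_rot","qpos","width","time_s")})
hs=cv2.cvtColor(im,cv2.COLOR_BGR2HSV);m=(hs[...,0]<16)&(hs[...,1]>150)&(hs[...,2]>110)
k=big(m).reshape(-1,2);print(k.mean(0),cv2.minAreaRect(cast("wrist",k,.042,s)[:,:2].astype(np.float32)))
E
```

```text
{'ee_pos': [0.4894, -0.2786, 0.2392], 'tcp_rot': [-3.1188, -0.376, 0.0003], 'qpos': [-0.6474, 0.3638, -0.0487, 1.1586, -0.0, 2.2543], 'width': 0.0854, 'time_s': 1.2333}
[280.8699187  183.55284553] ((0.4890395402908325, -0.2746640741825104), (0.01226265262812376, 0.055935896933078766), 78.23153686523438)
```

View pics/w1.png

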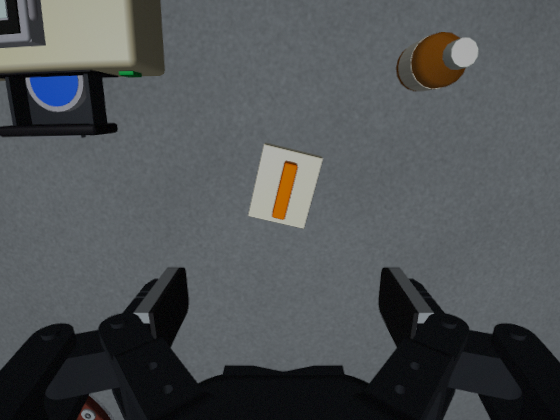

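```bash
python3 - <<'E'
from h import *
s=np.load("s1.npy",allow_pickle=True).item();im=cv2.imread("pics/w1.png")
hs=cv2.cvtColor(im,cv2.COLOR_BGR2HSV);m=(hs[...,0]<16)&(hs[...,1]>150)&(hs[...,2]>110)
m[:, :230]=0;m[:,350:]=0
k=big(m).reshape(-1,2)
r=cv2.minAreaRect(cast("wrist",k,.042,s)[:,:2].astype(np.float32));print(cv2.boxPoints(r),r)
print("cap corners",cast("wrist",[(265,144),(322,157),(304,228),(249,216)],.022,s))
print("box corner top",cast("wrist",[(136,74),(133,0)],.085,s))
print("drawer",cast("wrist",[(108,123),(0,126),(108,133),(0,136)],.07,s))
print(cast("wrist",[(285,200)],.042,s),cast("wrist",[(285,180)],.042,s))
E
```

```text
[[ 0.46040896 -0.27496228]
 [ 0.5151691  -0.28637078]
 [ 0.51767015 -0.27436587]
 [ 0.46291    -0.26295736]] ((0.4890395402908325, -0.2746640741825104), (0.01226265262812376, 0.055935896933078766), 78.23153686523438)
cap corners [[ 0.52631111 -0.25019369  0.022     ]
 [ 0.52742254 -0.31221039  0.022     ]
 [ 0.44540016 -0.31395092  0.022     ]
 [ 0.44456052 -0.25046056  0.022     ]]
box corner top [[ 0.56399813 -0.13456361  0.085     ]
 [ 0.61951692 -0.12390647  0.085     ]]
drawer [[ 0.51657882 -0.1079266   0.07      ]
 [ 0.4911176  -0.00315864  0.07      ]
 [ 0.50760397 -0.10886733  0.07      ]
 [ 0.48161099 -0.00334414  0.07      ]]
[[ 0.47713817 -0.28386199  0.042     ]] [[ 0.49766559 -0.27881373  0.042     ]]
```

Emit:
step_arm:
  moves:
    - [2.1,-3.6,0,0,0,0]
    - [2.1,-3.6,0,0,0,0]
    - [2.1,-3.6,0,0,0,0]
    - [2.1,-3.6,0,0,0,0]
    - [2.1,-3.6,0,0,0,0]
    - [2.1,-3.6,0,0,0,0]
    - [0,0,0,0,0,0]
    - [0,0,0,0,0,0]
  claw: -1

```text
time_s: 1.95
ee_pos: [0.5617, -0.0372, 0.2393]
tcp_rot: [-3.119, -0.379, -0.0]
force: [-0.3, -0.6, 0.4]
width: -0.0
```

```bash
python3 - <<'E'
from h import *
s=bot.state();im=bot.capture("wrist")[:,:,::-1].copy();cv2.imwrite("pics/w2.png",im)
np.save("s2.npy",s,allow_pickle=True)
print({k:np.round(s[k],4).tolist() for k in("ee_pos","tcp_rot","qpos","width","time_s")})
E
```

```text
{'ee_pos': [0.5617, -0.0372, 0.2393], 'tcp_rot': [-3.1186, -0.379, -0.0], 'qpos': [-0.1961, 0.363, -0.0496, 1.1582, 0.0, 2.7036], 'width': -0.0, 'time_s': 1.95}
```

View pics/w2.png

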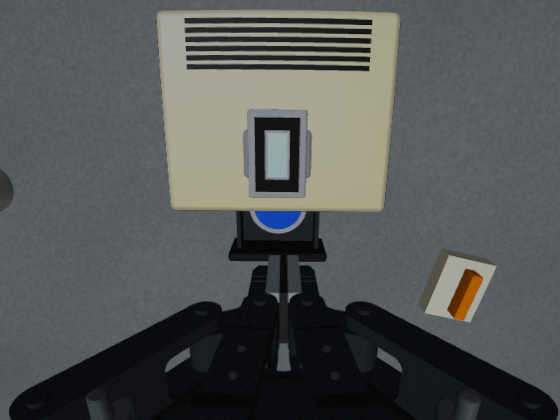

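```bash
python3 - <<'E'
from h import *
s=np.load("s2.npy",allow_pickle=True).item();im=cv2.imread("pics/w2.png")
g=cv2.cvtColor(im,cv2.COLOR_BGR2GRAY)
m=np.zeros_like(g);m[110:200,245:310]=(g[110:200,245:310]<60)
k=big(m).reshape(-1,2);print(k.min(0),k.max(0))
P=cast("wrist",k,.107,s)[:,:2];r=cv2.minAreaRect(P.astype(np.float32));print("gasket",r)
hs=cv2.cvtColor(im,cv2.COLOR_BGR2HSV);m=(hs[...,0]>15)&(hs[...,0]<35)&(hs[...,1]>35)&(g>130);m[230:]=0
k=big(m).reshape(-1,2);P=cast("wrist",k,.085,s)[:,:2];r=cv2.minAreaRect(P.astype(np.float32));print("box",r,k.min(0),k.max(0))
a=np.radians(13.6);print("socket from box",np.array(r[0])-.03*np.array([np.cos(a),np.sin(a)]))
print("drawer top edge",cast("wrist",[(234,241),(322,241),(231,259),(326,259)],.07,s))
m=(hs[...,0]<16)&(hs[...,1]>150)&(hs[...,2]>110)
k=big(m).reshape(-1,2);print("rib",k.mean(0))
print("cap",cast("wrist",[(449,251),(495,265),(471,322),(427,313)],.022,s))
E
```

```text
[255 118] [299 191]
gasket ((0.6001927852630615, -0.02263430878520012), (0.059065088629722595, 0.03518373519182205), 13.206570625305176)
box ((0.6295624375343323, -0.015033259987831116), (0.16493235528469086, 0.19415058195590973), 13.392094612121582) [157  10] [398 210]
socket from box [ 0.60040361 -0.02208752]
drawer top edge [[ 0.50367873 -0.00160194  0.07      ]
 [ 0.52453844 -0.08631924  0.07      ]
 [ 0.48378999 -0.00246917  0.07      ]
 [ 0.50672324 -0.09558645  0.07      ]]
rib [466.05825243 293.2038835 ]
cap [[ 0.53060457 -0.24660769  0.022     ]
 [ 0.52672467 -0.31041772  0.022     ]
 [ 0.44500985 -0.31448522  0.022     ]
 [ 0.4451067  -0.25224125  0.022     ]]
```

Emit:
step_arm:
  moves:
    - [-3.7,-0.2,0,0,0,0.009]
    - [-3.6,-0.2,0,0,0,0]
    - [-3.6,-0.2,0,0,0,0]
    - [0,0,3.7,0,0,0]
    - [0,0,3.7,0,0,0]
    - [0,0,3.7,0,0,0]
    - [0,0,3.7,0,0,0]
    - [0,0,3.5,0,0,0]

```text
time_s: 2.67
ee_pos: [0.4534, -0.0597, 0.0551]
tcp_rot: [3.121, 0.354, 0.001]
force: [1.0, -0.8, -0.9]
width: 0.0001
```

Emit:
step_arm:
  moves:
    - [1,0,0,0,0,0]
    - [1,0,0,0,0,0]
    - [1,0,0,0,0,0]
    - [0.5,0,0,0,0,0]
    - [0.5,0,0,0,0,0]
    - [0,0,0,0,0,0]

```text
time_s: 3.17
ee_pos: [0.4954, -0.0492, 0.0578]
tcp_rot: [3.12, 0.358, 0.005]
force: [0.1, -0.1, -0.5]
width: 0.0002
```

Emit:
step_arm:
  moves:
    - [0.7,0,0,0,0,0]
    - [0.7,0,0,0,0,0]
    - [0.4,0,0,0,0,0]
    - [0,0,0,0,0,0]

```text
time_s: 3.5
ee_pos: [0.5118, -0.0447, 0.0565]
tcp_rot: [3.121, 0.358, 0.002]
force: [0.1, -0.4, -0.5]
width: 0.0001
```

Emit:
step_arm:
  moves:
    - [0.3,0,0,0,0,0]
    - [0.3,0,0,0,0,0]
    - [0,0,0,0,0,0]

```text
time_s: 3.75
ee_pos: [0.5168, -0.0435, 0.0563]
tcp_rot: [-3.121, -0.357, -0.0]
force: [0.2, 0.7, 0.6]
width: 0.0
```

Emit:
step_arm:
  moves:
    - [0.2,0,0,0,0,0]
    - [0.2,0,0,0,0,0]
    - [0,0,0,0,0,0]

```text
time_s: 4.0
ee_pos: [0.5192, -0.0428, 0.0561]
tcp_rot: [3.121, 0.357, -0.004]
force: [-5.0, -1.0, 4.0]
width: -0.0002
```

Emit:
step_arm:
  moves:
    - [0.2,0,0,0,0,0]
    - [0.2,0,0,0,0,0]
    - [0,0,0,0,0,0]

```text
time_s: 4.25
ee_pos: [0.5238, -0.0418, 0.0562]
tcp_rot: [-3.121, -0.357, 0.001]
force: [-2.2, -0.3, 0.9]
width: -0.0
```

Emit:
step_arm:
  moves:
    - [0.2,0,0,0,0,0]
    - [0.2,0,0,0,0,0]
    - [0,0,0,0,0,0]

```text
time_s: 4.5
ee_pos: [0.5262, -0.0411, 0.056]
tcp_rot: [3.121, 0.356, -0.006]
force: [-9.3, -3.1, 5.3]
width: 0.0003
```

Emit:
step_arm:
  moves:
    - [0.3,0,0,0,0,0]
    - [0,0,0,0,0,0]
    - [0,0,0,0,0,0]

```text
time_s: 4.75
ee_pos: [0.5263, -0.041, 0.0558]
tcp_rot: [3.12, 0.355, -0.014]
force: [-20.4, -6.5, 14.9]
width: 0.0
```

Emit:
step_arm:
  moves:
    - [-2,0,0,0,0,0]
    - [-3,0,0,0,0,0]
    - [-2,0,-4,0,0,0]
    - [0,0,-4,0,0,0]
    - [0,0,-4,0,0,0]
    - [0,0,-3,0,0,0]
    - [0,0,0,0,0,0]
    - [0,0,0,0,0,0]
  claw: 1

```text
time_s: 5.42
ee_pos: [0.4659, -0.0561, 0.2055]
tcp_rot: [3.12, 0.357, 0.008]
force: [0.2, -0.0, -1.1]
width: 0.0851
```

```bash
python3 - <<'E'
from h import *
s=bot.state();im=bot.capture("wrist")[:,:,::-1].copy();cv2.imwrite("pics/w3.png",im)
sc=bot.capture("scene")[:,:,::-1][185:300,225:345];cv2.imwrite("pics/w3c.png",np.vstack([cv2.resize(im,(500,375)),cv2.resize(sc,(235,225))[:, :].repeat(1,0) if 0 else cv2.copyMakeBorder(cv2.resize(sc,(235,225)),0,0,0,265,0)]))
np.save("s3.npy",s,allow_pickle=True)
print({k:np.round(s[k],4).tolist() for k in("ee_pos","tcp_rot","qpos","width","time_s","force")})
E
```

```text
{'ee_pos': [0.4659, -0.0561, 0.2055], 'tcp_rot': [3.1196, 0.3569, 0.0076], 'qpos': [-0.276, 0.2051, -0.3606, 0.9999, 0.0003, 2.6378], 'width': 0.0851, 'time_s': 5.4167, 'force': [0.214, -0.009, -1.1244]}
```

View pics/w3c.png

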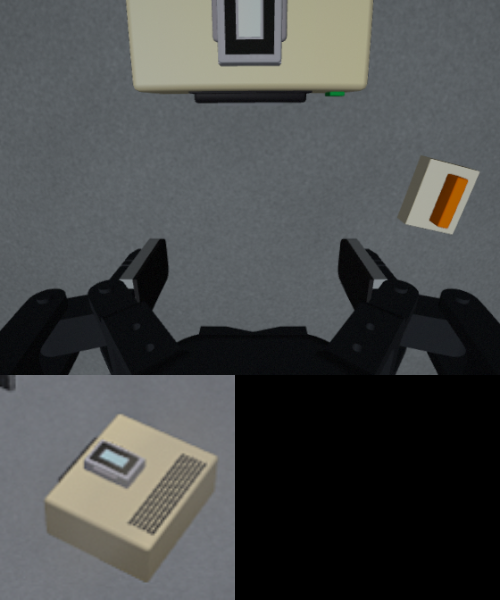

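Emit:
step_arm:
  moves:
    - [-0.5,3.7,0,0,0,0]
    - [-0.5,3.7,0,0,0,0]
    - [-0.5,3.7,0,0,0,0]
    - [-0.5,3.7,0,0,0,0]
    - [-0.5,3.7,0,0,0,0]
    - [-0.6,3.8,0,0,0,0.11]
    - [0,0,0,0,0,0.1]
    - [0,0,0,0,0,0]

```text
time_s: 6.18
ee_pos: [0.4834, -0.2813, 0.2013]
tcp_rot: [-3.14, -0.016, 0.004]
force: [0.9, 0.4, -0.5]
width: 0.0856
```

```bash
python3 - <<'E'
from h import *
s=bot.state();im=bot.capture("wrist")[:,:,::-1].copy();cv2.imwrite("pics/w4.png",im)
np.save("s4.npy",s,allow_pickle=True)
print({k:np.round(s[k],4).tolist() for k in("ee_pos","tcp_rot","width","time_s","force")})
p=proj("wrist",[[.486,-.2815,.03]],s)[0];print(p)
hs=cv2.cvtColor(im,cv2.COLOR_BGR2HSV)
m=(hs[...,0]<16)&(hs[...,1]>150)&(hs[...,2]>110)
k=big(m).reshape(-1,2);print(k.min(0),k.max(0));r=cv2.minAreaRect(cast("wrist",k,.042,s)[:,:2].astype(np.float32));print("rib",r,cv2.boxPoints(r))
x,y=p.astype(int)-[70,60];cv2.imwrite("pics/w4c.png",cv2.resize(im[y:y+120,x:x+140],None,fx=5,fy=5,interpolation=cv2.INTER_CUBIC));print(x,y)
E
```

```text
{'ee_pos': [0.4834, -0.2813, 0.2013], 'tcp_rot': [-3.1396, -0.0164, 0.0037], 'width': 0.0856, 'time_s': 6.1833, 'force': [0.9473, 0.4225, -0.5226]}
[283.59928562 190.57690919]
[276 162] [290 223]
rib ((0.48621809482574463, -0.28080466389656067), (0.057526860386133194, 0.012549039907753468), 0.22902682423591614) [[ 0.4574298  -0.27464518]
 [ 0.45747998 -0.2871941 ]
 [ 0.5150064  -0.28696415]
 [ 0.51495624 -0.27441522]]
213 130
```

View pics/w4c.png

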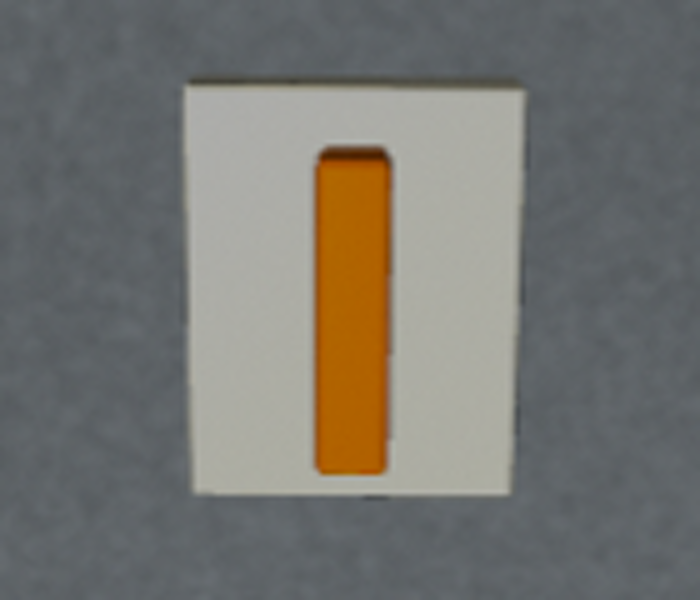

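Emit:
step_arm:
  moves:
    - [0.3,0,0,0,0,0]
    - [0,0,4,0,0,0]
    - [0,0,4,0,0,0]
    - [0,0,4,0,0,0]
    - [0,0,2.8,0,0,0]
    - [0,0,1.0,0,0,0]
    - [0,0,0.8,0,0,0]
    - [0,0,0,0,0,0]

```text
time_s: 6.9
ee_pos: [0.4873, -0.279, 0.0371]
tcp_rot: [-3.141, -0.031, 0.001]
force: [0.2, 0.6, 1.0]
width: 0.0854
```

Emit:
step_arm:
  moves:
    - [0,0,0,0,0,0]
    - [0,0,0,0,0,0]
    - [0,0,0,0,0,0]
    - [0,0,0,0,0,0]
    - [0,0,0,0,0,0]
    - [0,0,0,0,0,0]
  claw: -1
  squeeze: 60

```text
time_s: 7.4
ee_pos: [0.4875, -0.2801, 0.0381]
tcp_rot: [3.141, 0.028, 0.001]
force: [-4.4, 4.0, 34.7]
width: 0.0126
```

Emit:
step_arm:
  moves:
    - [0,0,-0.4,0,0,0]
    - [0,0,0,0,0,0]
    - [0,0,0,0,0,0]

```text
time_s: 7.65
ee_pos: [0.4873, -0.28, 0.0418]
tcp_rot: [3.141, 0.028, 0.0]
force: [-0.3, 0.0, -0.7]
width: 0.0122
```

Emit:
step_arm:
  moves:
    - [0,0,-1,0,0,0]
    - [0,0,-3,0,0,0]
    - [0,0,-4,0,0,0]
    - [0,0,-4,0,0,0]
    - [0,0,-4,0,0,0]
    - [0,0,0,0,0,0]
    - [0,0,0,0,0,0]
    - [0,0,0,0,0,0]

```text
time_s: 8.32
ee_pos: [0.487, -0.2797, 0.2015]
tcp_rot: [-3.141, -0.028, 0.0]
force: [-0.5, 0.0, -0.7]
width: 0.0121
```

```bash
python3 - <<'E'
from h import *
s=bot.state();im=bot.capture("wrist")[:,:,::-1].copy();cv2.imwrite("pics/w5.png",im)
a=bot.capture("scene")[:,:,::-1];b=bot.capture("side")[:,:,::-1];cv2.imwrite("pics/sc5.png",a);cv2.imwrite("pics/sd5.png",b)
np.save("s5.npy",s,allow_pickle=True)
print({k:np.round(s[k],4).tolist() for k in("ee_pos","tcp_rot","width","time_s","force","wrist_torque")})
z=lambda n,i:cv2.resize(i[(q:=np.maximum(proj(n,[s["ee_pos"]])[0].astype(int)-[45,45],0))[1]:q[1]+90,q[0]:q[0]+90],(300,300))
cv2.imwrite("pics/c5.png",np.hstack([cv2.resize(im,(400,300)),z("scene",a)]))
E
```

```text
{'ee_pos': [0.487, -0.2797, 0.2015], 'tcp_rot': [-3.1413, -0.0279, 0.0003], 'width': 0.0121, 'time_s': 8.3167, 'force': [-0.5177, 0.0441, -0.7089], 'wrist_torque': [0.0429, 0.0465, 0.048]}
```

View pics/c5.png

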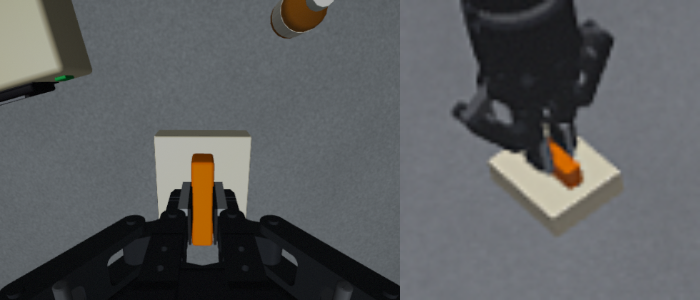

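```bash
python3 - <<'E'
from h import *
im=cv2.imread("pics/w5.png");hs=cv2.cvtColor(im,cv2.COLOR_BGR2HSV);g=hs[...,2]
for y in (180,186,190,195,200,210,230,250,270):
    r=np.where((g[y,180:400]>140)&(hs[y,180:400,1]<60))[0]+180; o=np.where((hs[y,180:400,0]<16)&(hs[y,180:400,1]>180))[0]+180
    print(y,r[[0,-1]] if len(r) else None,o[[0,-1]] if len(o) else None)
print(g[170:215,230],g[170:215,330]); print(im[205:232,283].tolist())
# rib bottom/near end
o=np.where((hs[:,283,0]<16)&(hs[:,283,1]>150))[0];print(o[[0,-1]])
E
```

```text
180 None None
186 None None
190 [216 216] None
195 [216 351] None
200 [216 350] None
210 [217 350] None
230 [218 348] [268 298]
250 [219 347] [268 298]
270 [220 346] [269 297]
[104 104 106 107 105 105 104 103 103 105 105  98  84  83  83  82  85  82
  84  79  93 157 172 181 180 180 180 180 180 179 181 179 180 180 180 180
 180 180 180 181 181 180 179 181 180] [101 103 103 104 106 107 104 103 103 103 104 104  86  84  84  84  82  82
  84  82  84 131 166 178 181 179 181 179 180 180 180 180 180 180 180 181
 180 180 180 180 180 181 180 180 181]
[[171, 181, 180], [172, 181, 180], [172, 181, 180], [172, 180, 180], [171, 180, 179], [171, 180, 180], [171, 180, 179], [171, 180, 180], [171, 180, 180], [132, 147, 158], [29, 53, 91], [0, 39, 86], [0, 41, 88], [0, 40, 88], [0, 40, 89], [0, 41, 91], [0, 42, 91], [0, 42, 93], [0, 42, 93], [0, 42, 93], [0, 42, 93], [0, 54, 114], [0, 67, 145], [0, 82, 174], [0, 88, 176], [0, 92, 179], [0, 100, 183]]
[215 343]
```

Emit:
step_arm:
  moves:
    - [1.7,-3.65,0,0,0,0]
    - [1.7,-3.65,0,0,0,0]
    - [1.7,-3.65,0,0,0,0]
    - [1.7,-3.65,0,0,0,0]
    - [1.7,-3.65,0,0,0,0]
    - [1.7,-3.65,0,0,0,0]
    - [1.7,-3.65,0,0,0,0]
    - [0,0,0,0,0,0]

```text
time_s: 9.13
ee_pos: [0.6029, -0.0159, 0.2001]
tcp_rot: [-3.139, -0.037, 0.002]
force: [-1.8, -0.6, -0.2]
width: 0.0123
```

Emit:
step_arm:
  moves:
    - [0,0,0,0,0,-0.11]
    - [0,0,0,0,0,-0.105]
    - [0,0,2,0,0,0]
    - [0,0,0,0,0,0]
    - [0,0,0,0,0,0]
    - [0,0,0,0,0,0]

```text
time_s: 9.63
ee_pos: [0.6014, -0.0224, 0.1814]
tcp_rot: [-3.12, -0.364, 0.002]
force: [0.2, -0.0, -0.7]
width: 0.0122
```

```bash
python3 - <<'E'
from h import *
s=bot.state();im=bot.capture("wrist")[:,:,::-1].copy();cv2.imwrite("pics/w6.png",im)
a=bot.capture("scene")[:,:,::-1];b=bot.capture("side")[:,:,::-1];cv2.imwrite("pics/sc6.png",a);cv2.imwrite("pics/sd6.png",b)
print({k:np.round(s[k],4).tolist() for k in("ee_pos","tcp_rot","width","time_s","force","wrist_torque")})
z=lambda i,x,y,w,h:cv2.resize(i[y:y+h,x:x+w],(400,400*h//w),interpolation=cv2.INTER_CUBIC)
cv2.imwrite("pics/c6.png",np.hstack([z(a,235,180,100,100),z(b,200,140,100,100)]))
e=s["ee_pos"];print(2*np.arctan2(s["tcp_rot"][1],s["tcp_rot"][0]))
E
```

```text
{'ee_pos': [0.6014, -0.0224, 0.1814], 'tcp_rot': [-3.1201, -0.3636, 0.0019], 'width': 0.0122, 'time_s': 9.6333, 'force': [0.2381, -0.0365, -0.6654], 'wrist_torque': [-0.0403, 0.0085, -0.0302]}
-6.051169806627117
```

View pics/c6.png

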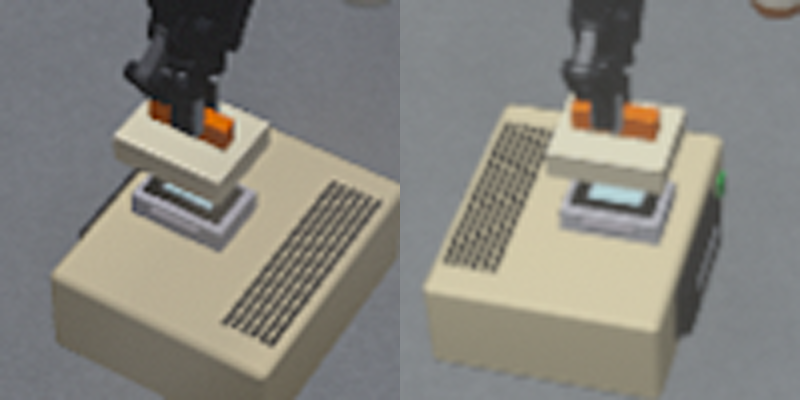

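```bash
python3 - <<'E'
from h import *
def f(n,o,c,z): 
    P=cast(n,np.array(c)/4-.375+o,z)[:,:2];print(n,z,np.round((P[0]+P[2])/2,4),np.linalg.norm(P[0]-P[1]).round(3),np.linalg.norm(P[2]-P[1]).round(3))
A=("scene",(235,180));B=("side",(200,140))
f(*A,[(116,160),(212,198),(268,150)],.14)
f(*A,[(114,134),(212,175),(270,124)],.162)
f(*A,[(136,213),(222,250),(256,210)],.085)
f(*A,[(133,194),(222,230),(257,196)],.102)
f(*B,[(148,170),(268,190),(285,140)],.14)
f(*B,[(146,141),(268,161),(286,110)],.162)
f(*B,[(160,228),(260,242),(273,203)],.085)
f(*B,[(160,206),(260,220),(274,183)],.102)
E
```

```text
scene 0.14 [ 0.5996 -0.0225] 0.073 0.058
scene 0.162 [ 0.5976 -0.0203] 0.075 0.06
scene 0.085 [ 0.6025 -0.022 ] 0.068 0.043
scene 0.102 [ 0.6021 -0.0225] 0.069 0.039
side 0.14 [ 0.6007 -0.024 ] 0.085 0.051
side 0.162 [ 0.6032 -0.0295] 0.086 0.053
side 0.085 [ 0.6004 -0.0196] 0.072 0.04
side 0.102 [ 0.6015 -0.0234] 0.072 0.038
```

Emit:
step_arm:
  moves:
    - [0.1,-0.05,1.5,0,0,0]
    - [0,0,1,0,0,0]
    - [0,0,0.4,0,0,0]
    - [0,0,0.2,0,0,0]
    - [0,0,0,0,0,0]
    - [0,0,0,0,0,0]

```text
time_s: 10.28
ee_pos: [0.6027, -0.0217, 0.1509]
tcp_rot: [3.12, 0.365, 0.0]
force: [0.3, 0.2, -1.1]
width: 0.0122
```

Emit:
step_arm:
  moves:
    - [0,0,0.2,0,0,0]
    - [0,0,0.2,0,0,0]
    - [0,0,0,0,0,0]
    - [0,0,0,0,0,0]

```text
time_s: 10.62
ee_pos: [0.6025, -0.0216, 0.1466]
tcp_rot: [-3.12, -0.365, 0.0]
force: [-0.4, -0.1, 0.4]
width: 0.0121
```

Emit:
step_arm:
  moves:
    - [0,0,0.2,0,0,0]
    - [0,0,0.1,0,0,0]
    - [0,0,0,0,0,0]
    - [0,0,0,0,0,0]

```text
time_s: 10.95
ee_pos: [0.6025, -0.0216, 0.1435]
tcp_rot: [-3.12, -0.365, 0.0]
force: [0.7, 0.4, -0.3]
width: 0.0123
```

Emit:
step_arm:
  moves:
    - [0,0,0.2,0,0,0]
    - [0,0,0.1,0,0,0]
    - [0,0,0,0,0,0]
    - [0,0,0,0,0,0]

```text
time_s: 11.28
ee_pos: [0.6024, -0.0216, 0.1405]
tcp_rot: [-3.12, -0.365, 0.0]
force: [0.7, -0.4, -1.0]
width: 0.0121
```

Emit:
step_arm:
  moves:
    - [0,0,0.1,0,0,0]
    - [0,0,0.1,0,0,0]
    - [0,0,0,0,0,0]
    - [0,0,0,0,0,0]

```text
time_s: 11.62
ee_pos: [0.6025, -0.0216, 0.1385]
tcp_rot: [-3.12, -0.365, 0.0]
force: [-0.2, 0.5, -0.3]
width: 0.0122
```

Emit:
step_arm:
  moves:
    - [0,0,0.1,0,0,0]
    - [0,0,0.1,0,0,0]
    - [0,0,0,0,0,0]
    - [0,0,0,0,0,0]

```text
time_s: 11.95
ee_pos: [0.6029, -0.0217, 0.1372]
tcp_rot: [3.12, 0.365, 0.001]
force: [-1.1, 0.1, 4.0]
width: 0.0122
```

Emit:
step_arm:
  moves:
    - [0,0,0.1,0,0,0]
    - [0,0,0.1,0,0,0]
    - [0,0,0,0,0,0]
    - [0,0,0,0,0,0]

```text
time_s: 12.28
ee_pos: [0.6033, -0.0218, 0.1361]
tcp_rot: [3.12, 0.365, 0.003]
force: [-3.0, 0.4, 12.1]
width: 0.0122
```

Emit:
step_arm:
  moves:
    - [0,0,0.1,0,0,0]
    - [0,0,0.1,0,0,0]
    - [0,0,0,0,0,0]
    - [0,0,0,0,0,0]

```text
time_s: 12.62
ee_pos: [0.6035, -0.0218, 0.1342]
tcp_rot: [3.119, 0.365, 0.004]
force: [-1.3, 0.9, 12.9]
width: 0.0121
```

Emit:
step_arm:
  moves:
    - [0,0,0.1,0,0,0]
    - [0,0,0.1,0,0,0]
    - [0,0,0,0,0,0]
    - [0,0,0,0,0,0]

```text
time_s: 12.95
ee_pos: [0.6034, -0.0217, 0.1314]
tcp_rot: [3.12, 0.365, 0.003]
force: [2.3, -0.8, 5.4]
width: 0.0121
```

Emit:
step_arm:
  moves:
    - [0,0,0.1,0,0,0]
    - [0,0,0.1,0,0,0]
    - [0,0,0,0,0,0]
    - [0,0,0,0,0,0]

```text
time_s: 13.28
ee_pos: [0.6021, -0.0217, 0.1279]
tcp_rot: [3.12, 0.365, -0.002]
force: [1.6, -0.3, -3.1]
width: 0.0123
```

Emit:
step_arm:
  moves:
    - [0,0,0.1,0,0,0]
    - [0,0,0,0,0,0]
    - [0,0,0,0,0,0]

```text
time_s: 13.53
ee_pos: [0.6021, -0.0216, 0.1274]
tcp_rot: [-3.12, -0.365, 0.001]
force: [-0.2, 0.2, 0.2]
width: 0.0122
```

Emit:
step_arm:
  moves:
    - [0,0,0.1,0,0,0]
    - [0,0,0,0,0,0]
    - [0,0,0,0,0,0]

```text
time_s: 13.78
ee_pos: [0.6022, -0.0216, 0.1273]
tcp_rot: [3.12, 0.365, -0.0]
force: [-4.6, -0.4, 9.7]
width: 0.012
```

Emit:
step_arm:
  moves:
    - [0,0,0.1,0,0,0]
    - [0,0,0,0,0,0]
    - [0,0,0,0,0,0]

```text
time_s: 14.03
ee_pos: [0.6022, -0.0216, 0.1273]
tcp_rot: [3.12, 0.365, 0.0]
force: [-7.9, 0.3, 18.8]
width: 0.0123
```

Emit:
step_arm:
  moves:
    - [-0.05,0,-0.05,0,0,0]
    - [0,0,0,0,0,0]
    - [0,0,0,0,0,0]
    - [0,0,0,0,0,0]
    - [0,0,0,0,0,0]
    - [0,0,0,0,0,0]

```text
time_s: 14.53
ee_pos: [0.6022, -0.0216, 0.1273]
tcp_rot: [3.12, 0.365, 0.001]
force: [-3.2, 0.1, 12.6]
width: 0.012
```

```bash
python3 - <<'E'
from h import *
s=bot.state()
a=bot.capture("scene")[:,:,::-1];b=bot.capture("side")[:,:,::-1];cv2.imwrite("pics/sc7.png",a)
print({k:np.round(s[k],4).tolist() for k in("ee_pos","tcp_rot","width","time_s","force","wrist_torque")})
z=lambda i,x,y,w,h:cv2.resize(i[y:y+h,x:x+w],(400,400*h//w),interpolation=cv2.INTER_CUBIC)
cv2.imwrite("pics/c7.png",np.hstack([z(a,235,180,100,100),z(b,200,140,100,100)]))
E
```

```text
{'ee_pos': [0.6022, -0.0216, 0.1273], 'tcp_rot': [3.1203, 0.3651, 0.0014], 'width': 0.012, 'time_s': 14.5333, 'force': [-3.2328, 0.1327, 12.5672], 'wrist_torque': [0.1084, 0.7942, 0.0103]}
```

View pics/c7.png

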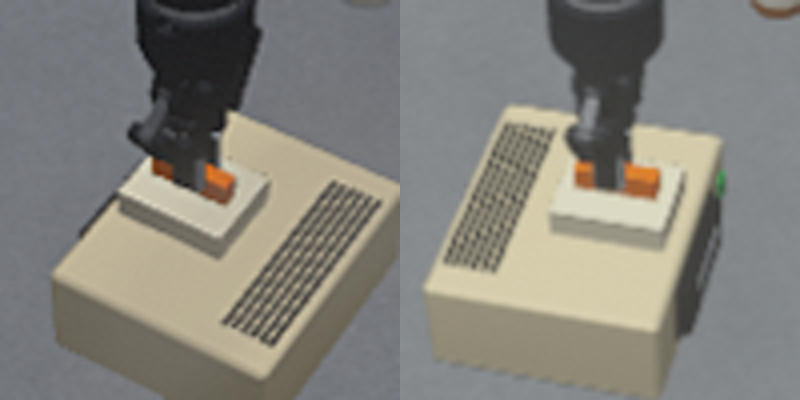

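```bash
python3 -c "
from plant import bot
print(bot.state()['force']);print(bot.finish_job())"
```

```text
[-3.27119464  0.73209592 12.03367334]
the job is handed in; nothing more can be done
None
```

The job is handed in at about 14.6 s of the 61 s allowed. `finish_job` gave no verdict, so the outcome below rests on my own checks.

- **Drawer:** I pushed it with the shut fingers. It stopped dead against a push of about 21 N, at the position worked out for home. The pictures before and after placing the cover show it in.
- **Cover:** I gripped it by the orange rib and lowered it onto the socket. The push peaked at about 13 N, dropped to -3 N (the snap), then rose stiffly on the gasket about 10 mm below first contact. In the last scene and side views it looks level and square.
- **Final press:** the last force reading was 12.0 N downward on the cover, with the fingers closed on the rib and a remaining sideways force of about 3 N.

- **Disagreements between measurements:** the camera views differed by 2 to 5 mm on where the cover sat over the socket before lowering, so I relied on the wrist camera and the force readings. The fingertips also seemed to rest on the cap about 8 mm farther ahead of the tool point than the stated geometry gives; I did not find out why.
- **Not checked:** I kept the bottle, jar and slide box out of the arm's path but did not measure them again at the end.

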